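Open the long junction box of the weighing line

ROBOT

A 6-joint arm with a two-finger parallel gripper is mounted at the origin on the work surface; the furniture and walls round the work are solid. World frame = base frame: x ahead of the robot, y to its left, z up, the work surface at z = 0. Lengths are in m, angles in degrees, forces in N, time in s.
With the tool pointing down it reaches from about 0.25 to 0.725 m from the base axis. Payload 9.7 kg.
Tool frame: the origin (TCP) lies where the fingers leave the gripper's body, on its centre line; the fingertips stand 73 mm ahead of it and the grasp point (between the pads) lies 54 mm ahead of it; y points along the fingers, x is the direction in which the jaws open and shut, and the axes are right-handed (so a half turn about y gives the same grasp; the last joint's range is limited). The gripper opens to 85 mm and grips with 20 to 120 N. Pads are 22 mm wide; open, the fingers measure 114 mm over their backs; the gripper's body (76 mm by 85 mm) begins 54 mm behind the grasp point. The pads swing forward as they close: fully open they stand 13 mm farther back than shut.
Start: joints at [-64.63, 4.979, 10.078, 95.1, 0, 90], TCP at [0.236, -0.497, 0.304] pointing down, gripper open.
Joint ranges: [-179.16, 179.16], [-48.56, 103.87], [-65.8, 70.77], [-126.05, 130.52], [-82.76, 87.17], [-180, 180]. Speed limits (degrees/s): [127.2, 127.2, 147.25, 180, 180, 180].

INTERFACE

Orientations are given as [roll, pitch, yaw] about the fixed x, y, z axes, in that order (R = Rz(yaw) Ry(pitch) Rx(roll)).
In Python, from workcell import sensors, imaging, bot, models gives the robot as it stands.
- The arm moves only by the tool arm_command, never from a script. Its argument "rows" is one flat list of numbers, 7 for each row, row after row: the shift along the tool's x, y, z in cm, then the turn, a rotation vector about the tool's x, y, z in degrees, then the gripper's target within -1 to 1 (fully open at 1, half-way at 0, shut at -1). A call has 1 to 12 rows; each row is the pose to reach, as a shift and turn from the pose commanded when the call began, along the tool's axes at that moment; what a row does not reach only later rows make up. A row lasts 1/12 s, in which the tool goes at most 41.7 mm and 7.16 degrees, less where a joint would pass 70% of its speed; a pose out of reach is approached as far as the arm can. A call with a gripper value outside its range is refused whole. The fingers move at their own pace and stop on an object; "force" is the grip in N (left out, the last holds). Time passes only in rows, so rows that repeat a pose let the fingers close. It gives the time, the measured TCP pose, the force and the opening at its end, in the units of the state.
- sensors.get_obs(): the state, without advancing time (a new reading comes with each control period).
- imaging.camera(name): name is "scene" or "top" or "wrist"; returns a dict with "pixels" (400x640x3 uint8, blue, green, red), "z_map" (400x640 float32, m along the optical axis (not along the pixel's ray), 0 where there is no reading), "camera_matrix" (3x3 intrinsics, pixels), "world_from_camera" (4x4, takes a point from camera to world coordinates). Camera axes: x right, y up, looking along -z (the intrinsics and any distortion apply to the point x, -y, -z); pixel columns grow to the right and rows downward; lengths in m; the calibration is good to about 2 mm. The wrist camera is an equidistant fisheye: a pixel r from the principal point sees the ray r / f radians off the axis. A picture is of the moment at which its call begins.
- bot.job_done(): hands the job in, once; it reports no verdict.
Trained networks look in the newest picture that a camera, given by its name, has taken for a name from the list of things; names that differ only in an ending like _2 or _b are one class to them, and where a whole thing is asked for, a point or a joint stands for the part that bears it (a point fixed in the world has none). Each returns a list of dicts, best first, with "conf" (0 to 1); they miss things now and then, are a little off and sometimes report something else, mostly with a low value. They report only what shows in the picture. A call takes as long as a camera call. They do not tell look-alikes from the thing itself.
- models.search_frame(thing, camera): "extent" ([centre column, centre row, width, height] in pixels, round what is visible of it).
- models.spot_point(thing, camera): "location" ([column, row] in pixels: a listed point, or the origin of a listed thing).
The state is a dict: "time": time; "q": joint angles; "qd": joint speeds; "joint_efforts": joint torques, N m; "ee_pos": TCP position; "tcp_rot": TCP orientation; "wrist_force": force on the tool from outside, world axes, zero at the start; "torque": the same for the moment, N m; "opening": finger opening in m.
Only numpy, scipy, OpenCV 4.12 (cv2) and the standard library are available. Lean on these libraries where they do the work, as an engineer would, in place of code of your own. Each camera call takes 0.05 s, during which the arm holds its last target.

TASK

Two small junction boxes stand on the filling table, a long one and a square one, each shut by a loose cover plate that sits on two pins. Open the long one for inspection: take its cover by the handle, lift it clear of the pins, carry it to the dark rubber mat and set it down gently, flat and handle up, in the middle of the mat, without dropping it. Leave the square box shut with its cover where it is.

Things in the scene. Friction and masses are not known exactly. Their poses are not given: they have to be found in the camera images.
- long_cover: Bare aluminium cover of the long box, loose, 150 x 90 x 5 mm, 0.17-0.35 kg. Origin: centre of its underside; x along the long side, z up. Centred on top, along x: a steel bridge handle, bar 80 mm long, 12 mm wide (y), 31 to 45 mm above the plate's underside, on a 12 mm post at each end, open between. 15 mm holes at x = -62 and +62 mm, y = 0 sit over the pins with about 3.5 mm play.
- long_box: Grey open-topped housing, fixed, 150 x 90 mm, 60 mm high to the rim that carries the cover. Origin: centre of its underside, x along the long side, z up. Two upright 8 mm steel pins at x = -62 and +62 mm, y = 0 stand 18 mm above the rim, 13 mm above the seated plate. At the start the cover sits on it, axes parallel, its underside 60 mm above this origin.
- mat: Dark rubber mat, fixed flat on the table, 200 x 170 mm (x, y), 3 mm thick. Origin: centre of its underside, at table height. Bare at the start; its centre is about 20 cm or more from the boxes' centres.
- square_cover: Bare aluminium cover of the square box, 94 x 94 x 5 mm, with a similar handle (bar 60 mm long), seated on two pins of a fixed grey housing 94 x 94 x 60 mm. Origin: centre of its underside. The handle's top is 105 mm above the table: carry the long cover over it or round it. To be left alone.
Things that resemble listed ones, but are neither listed nor needed, are in the scene too. Leave any green look-alike of the long_box alone.

How it is judged (in metres and radians):
On the way, in this order (a step that is already met when the one before it is completed fails the run):
1. the long cover is held in the gripper, its underside at least 40 mm above the rim of its box (z of long_cover in the frame of long_box above 0.1 m and contact force between the fingers and long_cover above 0.3 N), for 0.1 s.
2. the cover, still held, is lowered to within 20 mm of the mat, its centre within 45 mm of the mat's (horizontal distance between long_cover and mat below 0.045 m and z of long_cover in the frame of mat below 0.023 m and contact force between the fingers and long_cover above 0.3 N), for 0.05 s.
At the end, for the whole second after the job is handed in: The long cover lies at rest flat on the mat, handle up (tilt under 10 degrees), its centre within 45 mm of the mat's centre, at any yaw; the square cover is within 12 mm of where it was (horizontal distance between long_cover and mat below 0.045 m and z of long_cover in the frame of mat below 0.01 m and angle between long_cover's own z axis and vertical below 0.17 rad and linear speed of long_cover below 0.02 m/s and angular speed of long_cover below 0.2 rad/s and distance of square_cover from where it was at the start of the episode below 0.012 m); the robot touches nothing.
It fails at once if the square cover is moved by more than 12 mm (distance of square_cover from where it was at the start of the episode above 0.012 m).
It also fails if it takes over 43 s, if anything falls off the work surface, if the arm or the gripper's body presses on something with over 40 N, if the wrist force passes 120 N, or if a joint passes its speed limit or range.

## Working session

There is one attempt and no reset: what is moved stays moved. The work goes in short steps, Python scripts to look and compute and a tool call to move; the robot and the scene stay as the last step left them, time stands still between calls to the robot, and variables do not carry over. Pictures are saved under pics/ and viewed, and the job is handed in when it is done.

Besides the shell and the picture viewer there is one more tool, called as name(argument=value, ...) on one line, values as JSON. arm_command: Moves the arm, as the interface text tells. Its arguments: {"type":"object","properties":{"rows":{"type":"array","items":{"type":"number"}},"force":{"type":"number"}},"required":["rows"]}

```bash
mkdir -p pics; ls; python3 - <<'E'
from workcell import sensors, imaging, bot, models
import cv2, numpy as np
for c in ["scene","top"]:
    d=imaging.camera(c); cv2.imwrite(f"pics/{c}0.png",d["pixels"]); np.savez(f"{c}0.npz",**d)
    for t in ["long_cover","long_box","mat","square_cover"]:
        for r in models.search_frame(t,c)[:4]: print(c,t,np.round(r["extent"]),round(r["conf"],2))
        for r in models.spot_point(t,c)[:4]: print('   pt',np.round(r["location"],1),round(r["conf"],2))
print(sensors.get_obs())
E
```

```text
pics
scene long_cover [223. 241.  67.  34.] 0.88
scene long_cover [222. 256.  69.  48.] 0.4
   pt [223.9 243.6] 0.85
scene long_box [270. 334.  76.  66.] 0.76
scene long_box [224. 255.  70.  47.] 0.6
   pt [272.5 333.9] 0.77
   pt [226.8 256.9] 0.7
scene mat [330. 137.  71.  48.] 0.95
   pt [330.9 132.9] 0.78
scene square_cover [275. 177.  34.  23.] 0.97
   pt [272.1 175.1] 0.81
top long_cover [229. 171.  49.  64.] 0.55
   pt [225.6 167.6] 0.94
top long_box [184. 267.  69.  70.] 0.9
top long_box [240. 171.  39.  63.] 0.72
   pt [183.9 266.4] 0.79
   pt [232.6 173.6] 0.61
top mat [460. 161.  76.  81.] 0.71
   pt [454.  159.8] 0.81
top square_cover [337. 154.  50.  51.] 0.65
   pt [336.5 153.6] 0.67
{'time': 0.9, 'q': array([-6.46310229e+01,  4.97965030e+00,  1.00777245e+01,  9.51013339e+01,
       -6.12831775e-04,  8.99997109e+01]), 'qd': array([-0.05074747, -0.0230874 ,  0.07234577,  0.00900266, -0.06336945,
       -0.08450765]), 'joint_efforts': array([ 1.58011655e-03, -5.20101714e+01,  4.64851320e+01,  1.67141228e-03,
        3.35686218e-05,  4.02391072e-05]), 'ee_pos': array([ 0.23563679, -0.49694947,  0.30387255]), 'tcp_rot': array([-9.00006128e+01,  3.25968107e-03, -6.46307337e+01]), 'wrist_force': array([-0.26989065,  0.80880944,  0.43146   ]), 'torque': array([0.00168829, 0.02536272, 0.03132895]), 'opening': 0.08552990039689863}
```

View pictures.

View pics/scene0.png

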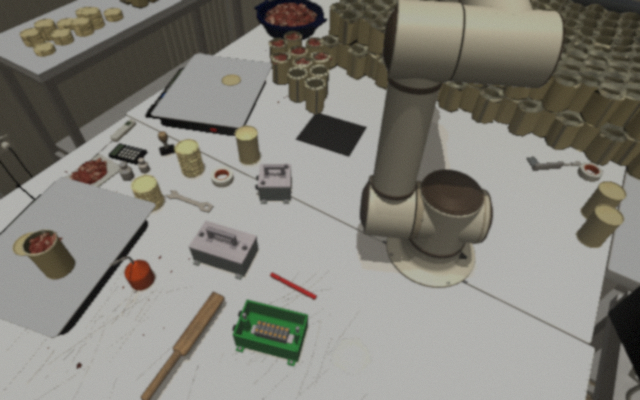

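View pics/top0.png

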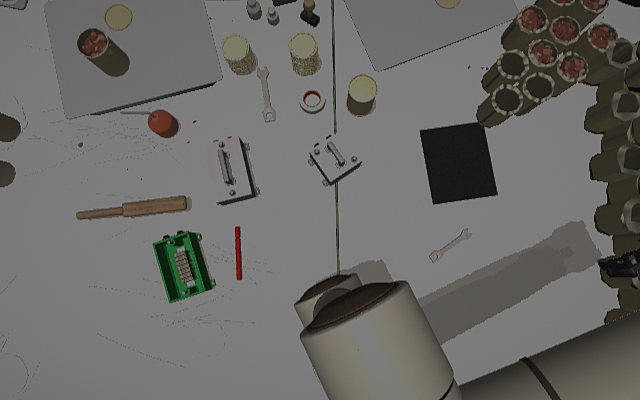

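The scene shows the grey long box with its cover at scene (224,245), top (231,170). Its possible confusions are the green open box at top (184,267), the square box at top (336,155) and the mat at top (459,162). I choose the grey long one and measure it with a close crop.

```bash
cat > h.py <<'E'
import numpy as np, cv2
def world(d):
    z=d["z_map"].astype(float);K=d["camera_matrix"];T=d["world_from_camera"]
    v,u=np.mgrid[0:z.shape[0],0:z.shape[1]]
    x=(u-K[0,2])/K[0,0]*z; y=(v-K[1,2])/K[1,1]*z
    P=np.stack([x,-y,-z,np.ones_like(z)],-1)@T.T
    P=P[...,:3]; P[z==0]=np.nan
    return P
E
python3 - <<'E'
from h import *
for c,rois in {"top":dict(long=(195,125,270,215),sq=(300,125,370,195),mat=(410,110,510,215)),"scene":dict(long=(180,210,270,285),sq=(250,155,300,205),mat=(290,105,375,160))}.items():
    d=dict(np.load(f"{c}0.npz")); P=world(d); print(c,d["world_from_camera"][:3,3].round(3),d["camera_matrix"][0,0])
    for n,(a,b,e,f) in rois.items():
        Q=P[b:f,a:e].reshape(-1,3); I=d["pixels"][b:f,a:e].reshape(-1,3).max(1)
        if n=="mat":
            S={"mat":Q[(I<60)&(Q[:,2]<.015)]}
        else: S={"plate":Q[(Q[:,2]>.058)&(Q[:,2]<.072)],"handle":Q[(Q[:,2]>.09)&(Q[:,2]<.12)]}
        for k,s in S.items():
            r=cv2.minAreaRect((s[:,:2]*1000).astype(np.float32))
            print(n,k,len(s),"rect c",np.round(r[0],1),"size",np.round(r[1],1),"ang",round(r[2],1),"zmed",np.nanmedian(s[:,2]).round(4))
            print('   pca',end=' ');w,V=np.linalg.eigh(np.cov(s[:,:2].T));print(np.degrees(np.arctan2(V[1,1],V[0,1])).round(1),s.mean(0).round(4))
d=dict(np.load("top0.npz"))["pixels"]
cv2.imwrite("pics/crop.png",cv2.resize(d[120:220,190:380],None,fx=4,fy=4,interpolation=cv2.INTER_CUBIC))
E
```

```text
top [0.248 0.078 1.048] 407.9371337732234
long plate 1984 rect c [455.  318.1] size [150.3  90.7] ang 13.1 zmed 0.0654
   pca -167.1 [0.4534 0.3166 0.0654]
long handle 194 rect c [454.8 317.8] size [78.8 12.7] ang 13.2 zmed 0.1044
   pca -167.2 [0.4539 0.3168 0.1037]
sq plate 1252 rect c [482.9  51.8] size [94.6 94.3] ang 33.1 zmed 0.0653
   pca 146.4 [0.481  0.0522 0.0653]
sq handle 144 rect c [482.4  51.7] size [60.3 12.3] ang 32.9 zmed 0.1044
   pca -146.8 [0.481  0.0517 0.1036]
mat mat 4869 rect c [ 491.7 -287.2] size [230.4 209.2] ang 7.2 zmed 0.0032
   pca -176.9 [ 0.4731 -0.27    0.0032]
scene [-0.071  0.733  0.962] 421.710020365747
long plate 1522 rect c [458.6 318.1] size [153.   93.6] ang 13.6 zmed 0.066
   pca -164.5 [0.4519 0.3228 0.0658]
long handle 195 rect c [456.8 318.6] size [78.9 14. ] ang 12.1 zmed 0.1042
   pca -166.4 [0.4557 0.3198 0.1026]
sq plate 594 rect c [484.9  53.7] size [93.9 97.7] ang 32.8 zmed 0.066
   pca -137.8 [0.4776 0.0626 0.0658]
sq handle 129 rect c [486.   53.4] size [58.7 16.1] ang 32.8 zmed 0.103
   pca -147.3 [0.4842 0.054  0.1016]
mat mat 1617 rect c [ 476.5 -270.1] size [192.8 168.1] ang 7.2 zmed 0.0045
   pca -174.6 [ 0.4744 -0.2666  0.0044]
```

View pics/crop.png

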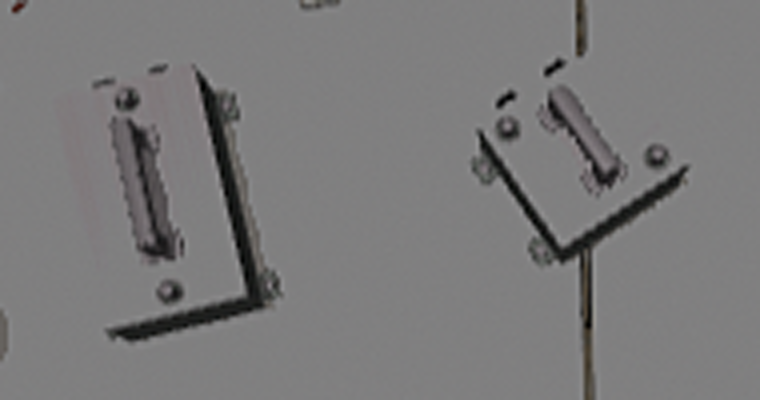

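The crop shows the bare aluminium plate with a bridge handle and a pin at each end (crop pins at (127,98) and (170,290)). It is the grey long box at centre (0.455, 0.318), yaw 13°. The mat centre is about (0.475, -0.269). I move towards it first, half way.

arm_command(rows=[-2.7, 0.2, 2.3, 0, 0, 0, 1, -5.4, 0.4, 4.6, 0, 0, 0, 1, -8.1, 0.6, 6.9, 0, 0, 0, 1, -10.8, 0.8, 9.2, 0, 0, 0, 1, -13.5, 1.0, 11.5, 0, 0, 0, 1, -16.2, 1.2, 13.8, 0, 0, 0, 1, -18.9, 1.4, 16.1, 0, 0, 0, 1, -21.6, 1.6, 18.4, 0, 0, 0, 1, -24.3, 1.8, 20.7, 0, 0, 0, 1, -27.0, 2.0, 23.0, 0, 0, 0, 1, -29.7, 2.2, 25.3, 0, 0, 0, 1, -32.4, 2.4, 27.6, 0, 0, 0, 1])

```text
time: 1.9
ee_pos: [0.3461, -0.0843, 0.2801]
tcp_rot: [-90.0, -0.0, -64.7]
wrist_force: [-0.4, -0.1, 0.2]
opening: 0.0856
```

```bash
python3 - <<'E'
from workcell import sensors
o=sensors.get_obs();print(o["time"],o["q"].round(1),o["ee_pos"].round(4),o["tcp_rot"].round(2))
E
```

```text
1.9 [-13.7 -21.9 -16.3  95.6   0.  141. ] [ 0.3461 -0.0843  0.2801] [-8.995e+01 -4.000e-02 -6.465e+01]
```

arm_command(rows=[-2.64, 0.25, 2.26, 0, -7, 0, 1, -5.28, 0.5, 4.51, 0, -14, 0, 1, -7.92, 0.75, 6.77, 0, -21, 0, 1, -10.55, 1.0, 9.02, 0, -28, 0, 1, -13.19, 1.25, 11.28, 0, -35, 0, 1, -15.83, 1.5, 13.54, 0, -42, 0, 1, -18.47, 1.75, 15.8, 0, -49, 0, 1, -21.1, 2.0, 18.05, 0, -56, 0, 1, -23.75, 2.25, 20.3, 0, -63, 0, 1, -26.4, 2.5, 22.55, 0, -70, 0, 1, -29.0, 2.75, 24.8, 0, -77, 0, 1, -31.66, 3.0, 27.07, 0, -84, 0, 1])

```text
time: 2.9
ee_pos: [0.4553, 0.318, 0.2498]
tcp_rot: [-90.0, -0.0, 19.7]
wrist_force: [0.7, 0.0, 0.6]
opening: 0.085
```

arm_command(rows=[0, 0, 0, 0, -7, 0, 1, 0, 0, 0, 0, -14, 0, 1, 0, 0, 0, 0, -21, 0, 1, 0, 0, 0, 0, -28, 0, 1, 0, 0, 0, 0, -35, 0, 1, 0, 0, 0, 0, -42, 0, 1, 0, 0, 0, 0, -49, 0, 1, 0, 0, 0, 0, -56, 0, 1, 0, 0, 0, 0, -63, 0, 1, 0, 0, 0, 0, -70, 0, 1, 0, 0, 0, 0, -77, 0, 1, 0, 0, 0, 0, -83.7, 0, 1])

```text
time: 3.9
ee_pos: [0.4552, 0.3161, 0.2499]
tcp_rot: [-90.0, 0.0, 103.4]
wrist_force: [0.7, -0.7, 0.1]
opening: 0.0861
```

```bash
python3 - <<'E'
from workcell import sensors,imaging
import cv2
d=imaging.camera("wrist");cv2.imwrite("pics/w1.png",d["pixels"])
o=sensors.get_obs();print(o["time"],o["q"].round(1),o["ee_pos"].round(4),o["tcp_rot"].round(2))
E
```

```text
3.95 [34.8  4.8  3.9 89.1  0.  20.9] [0.4551 0.3161 0.2499] [-90.    -0.   103.89]
```

View pics/w1.png

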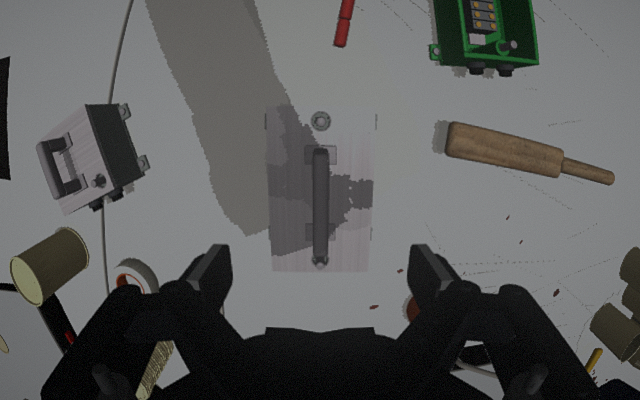

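The wrist picture shows the handle at column ~320, rows 150–265, upright and midway between the fingertips (225/412). The pins are at (321,120) and (320,262). Next I descend and close.

arm_command(rows=[0.1, 1.5, 0, 0, 0, 0, 1, 0.1, 3.5, 0, 0, 0, 0, 1, 0.1, 5.5, 0, 0, 0, 0, 1, 0.1, 7.2, 0, 0, 0, 0, 0.5, 0.1, 8.5, 0, 0, 0, 0, 0.2, 0.1, 9.4, 0, 0, 0, 0, 0, 0.1, 9.9, 0, 0, 0, 0, 0, 0.1, 9.9, 0, 0, 0, 0, 0, 0.1, 9.9, 0, 0, 0, 0, 0], force=60)

```text
time: 4.7
ee_pos: [0.4551, 0.3172, 0.1515]
tcp_rot: [-90.0, -0.0, 103.0]
wrist_force: [0.4, 0.3, -0.2]
opening: 0.0428
```

arm_command(rows=[0, 0, 0, 0, 0, 0, -0.5, 0, 0, 0, 0, 0, 0, -1, 0, 0, 0, 0, 0, 0, -1, 0, 0, 0, 0, 0, 0, -1, 0, 0, 0, 0, 0, 0, -1, 0, 0, 0, 0, 0, 0, -1, 0, 0, 0, 0, 0, 0, -1, 0, 0, 0, 0, 0, 0, -1, 0, 0, 0, 0, 0, 0, -1, 0, 0, 0, 0, 0, 0, -1])

```text
time: 5.53
ee_pos: [0.4552, 0.3173, 0.1519]
tcp_rot: [-90.1, -0.0, 103.1]
wrist_force: [-0.1, 0.7, 6.0]
opening: 0.0107
```

```bash
python3 - <<'E'
from workcell import sensors,imaging
import cv2
d=imaging.camera("wrist");cv2.imwrite("pics/w2.png",d["pixels"])
o=sensors.get_obs();print(o)
E
```

```text
{'time': 5.5833, 'q': array([ 3.48758835e+01,  5.32254763e+00, -6.36300817e+00,  7.82224392e+01,
        2.12200504e-03,  2.18074916e+01]), 'qd': array([-0.01742511, -0.06269674, -0.01746358, -0.01778128, -0.0864481 ,
       -0.09122754]), 'joint_efforts': array([-1.58303599e-01, -4.93329298e+01,  4.38626361e+01, -2.23686495e-01,
       -6.33355672e-02,  6.93456546e-03]), 'ee_pos': array([0.45523243, 0.31729935, 0.15186292]), 'tcp_rot': array([-9.00846326e+01, -3.61490151e-02,  1.03068420e+02]), 'wrist_force': array([-0.76970462, -0.42897854,  5.79337296]), 'torque': array([-0.0817319 ,  0.13340431,  0.00256743]), 'opening': 0.011254011957293865}
```

View pics/w2.png

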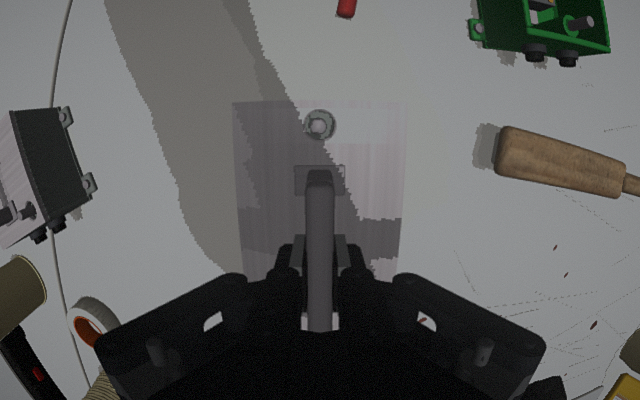

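The wrist picture shows the bar at column 320 between the closed pads (rows 230–330). The opening is about 11–12 mm, so it is gripped. I lift.

arm_command(rows=[0, -0.4, 0, 0, 0, 0, -1, 0, -1.0, 0, 0, 0, 0, -1, 0, -1.8, 0, 0, 0, 0, -1, 0, -2.8, 0, 0, 0, 0, -1, 0, -4.0, 0, 0, 0, 0, -1, 0, -5.5, 0, 0, 0, 0, -1, 0, -7.0, 0, 0, 0, 0, -1, 0, -8.5, 0, 0, 0, 0, -1, 0, -10.0, 0, 0, 0, 0, -1, 0, -11.2, 0, 0, 0, 0, -1, 0, -12.0, 0, 0, 0, 0, -1, 0, -12, 0, 0, 0, 0, -1], force=80)

```text
time: 6.58
ee_pos: [0.4553, 0.3174, 0.2735]
tcp_rot: [-90.2, -0.1, 103.1]
wrist_force: [-0.0, 0.3, -1.1]
opening: 0.0104
```

```bash
python3 - <<'E'
from workcell import sensors,imaging
from h import *
d=imaging.camera("scene");cv2.imwrite("pics/s3.png",cv2.resize(d["pixels"][120:320,120:420],None,fx=2.5,fy=2.5))
o=sensors.get_obs();print(o["time"],o["ee_pos"].round(4),o["tcp_rot"].round(2),o["wrist_force"].round(2),o["torque"].round(2),o["opening"])
E
```

```text
6.6333 [0.4552 0.3173 0.272 ] [-9.0090e+01 -4.0000e-02  1.0307e+02] [-0.08  0.1  -2.2 ] [-0.03  0.02  0.01] 0.010383265096277329
```

View pics/s3.png

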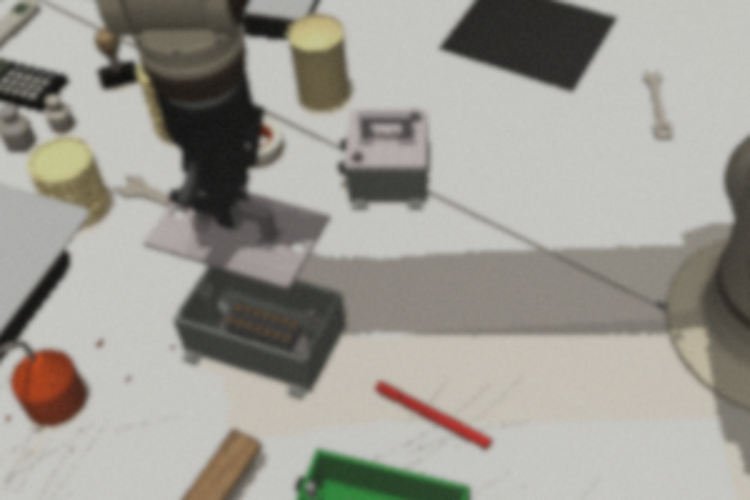

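The picture shows the cover hanging level in the gripper above the open long box at (240,235), and the square box still shut at (387,150). I carry it at this height, over the square box, to the mat.

arm_command(rows=[-0.7, 0, 0.14, 0, 0, 0, -1, -2, 0, 0.39, 0, 0, 0, -1, -4, 0, 0.79, 0, 0, 0, -1, -6.5, 0, 1.28, 0, 0, 0, -1, -9.3, 0, 1.83, 0, 0, 0, -1, -12.3, 0, 2.42, 0, 0, 0, -1, -15.3, 0, 3.0, 0, 0, 0, -1, -18.3, 0, 3.59, 0, 0, 0, -1, -21.3, 0, 4.18, 0, 0, 0, -1, -24.3, 0, 4.77, 0, 0, 0, -1, -27.3, 0, 5.36, 0, 0, 0, -1, -30.3, 0, 5.95, 0, 0, 0, -1])

```text
time: 7.63
ee_pos: [0.4644, 0.0062, 0.2702]
tcp_rot: [-89.9, 0.0, 103.0]
wrist_force: [1.2, -0.7, -2.4]
opening: 0.0105
```

arm_command(rows=[-3, 0, 0.59, 0, 0, 0, -1, -6, 0, 1.18, 0, 0, 0, -1, -9, 0, 1.77, 0, 0, 0, -1, -12, 0, 2.36, 0, 0, 0, -1, -15, 0, 2.95, 0, 0, 0, -1, -18, 0, 3.54, 0, 0, 0, -1, -21, 0, 4.13, 0, 0, 0, -1, -23.5, 0, 4.62, 0, 0, 0, -1, -25.5, 0, 5.01, 0, 0, 0, -1, -26.7, 0, 5.25, 0, 0, 0, -1, -27.2, 0, 5.35, 0, 0, 0, -1, -27.2, 0, 5.35, 0, 0, 0, -1])

```text
time: 8.63
ee_pos: [0.4743, -0.2693, 0.2703]
tcp_rot: [-90.0, -0.0, 103.0]
wrist_force: [0.7, 0.5, -2.4]
opening: 0.0105
```

```bash
python3 - <<'E'
from workcell import sensors,imaging
from h import *
d=imaging.camera("top");cv2.imwrite("pics/t4.png",cv2.resize(d["pixels"][80:280,300:560],None,fx=2.5,fy=2.5));np.savez("t4.npz",**d)
d=imaging.camera("wrist");cv2.imwrite("pics/w4.png",d["pixels"])
o=sensors.get_obs();print(o["time"],o["q"].round(1),o["ee_pos"].round(4),o["tcp_rot"].round(2),o["wrist_force"].round(2),o["torque"].round(2),o["opening"])
d=dict(np.load("top0.npz"));P=world(d)
m=(d["pixels"].max(2)<60)&(np.abs(P[...,2]-.003)<.006)
m[:, :415]=0;m[:,500:]=0;m[:115]=0;m[210:]=0
m=cv2.morphologyEx(m.astype(np.uint8),cv2.MORPH_OPEN,np.ones((5,5)))
n,L,S,C=cv2.connectedComponentsWithStats(m);k=1+S[1:,4].argmax()
r=cv2.minAreaRect((P[L==k][:,:2]*1000).astype(np.float32));print(r)
E
```

```text
8.7333 [-29.5   3.7   5.1  91.4   0.  -42.5] [ 0.4746 -0.2679  0.2708] [-8.9990e+01 -3.0000e-02  1.0308e+02] [-0.12  0.1  -1.23] [-0.02 -0.04  0.02] 0.010563968727275956
((473.3855895996094, -269.9774169921875), (198.5004425048828, 170.72763061523438), 7.034945964813232)
```

View pics/w4.png

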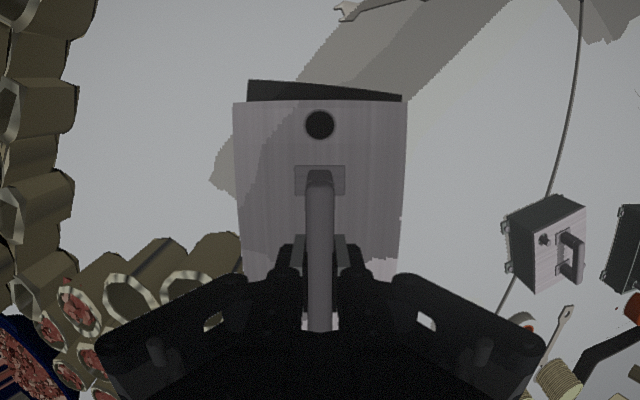

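View pics/t4.png

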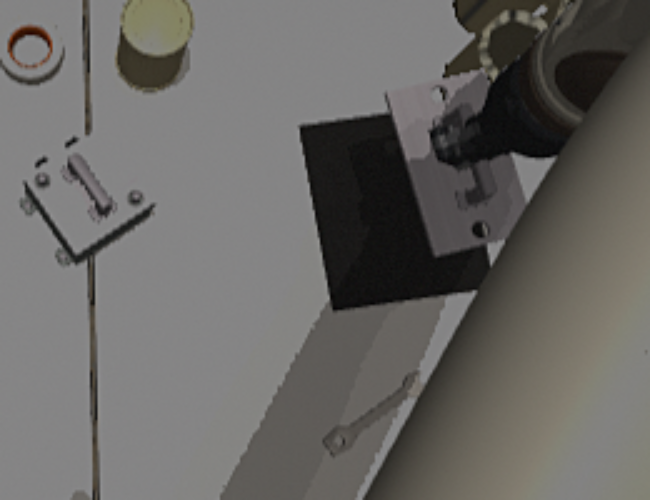

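The top picture shows the cover level over the mat. The apparent offset is parallax, and the TCP is within 2 mm of the mat centre (0.4735, -0.270). The square cover at (90,180) is unmoved. I lower.

arm_command(rows=[0, 0.8, 0, 0, 0, 0, -1, 0, 2.4, 0, 0, 0, 0, -1, 0, 4.5, 0, 0, 0, 0, -1, 0, 6.8, 0, 0, 0, 0, -1, 0, 9, 0, 0, 0, 0, -1, 0, 11, 0, 0, 0, 0, -1, 0, 12.8, 0, 0, 0, 0, -1, 0, 14.4, 0, 0, 0, 0, -1, 0, 15.6, 0, 0, 0, 0, -1, 0, 16.3, 0, 0, 0, 0, -1, 0, 16.6, 0, 0, 0, 0, -1, 0, 16.6, 0, 0, 0, 0, -1])

```text
time: 9.73
ee_pos: [0.4749, -0.2682, 0.1046]
tcp_rot: [-90.0, -0.0, 103.1]
wrist_force: [0.2, 0.8, -2.1]
opening: 0.0107
```

arm_command(rows=[0, 0.1, 0, 0, 0, 0, -1, 0, 0.2, 0, 0, 0, 0, -1, 0, 0.3, 0, 0, 0, 0, -1, 0, 0.4, 0, 0, 0, 0, -1, 0, 0.5, 0, 0, 0, 0, -1, 0, 0.6, 0, 0, 0, 0, -1, 0, 0.7, 0, 0, 0, 0, -1, 0, 0.7, 0, 0, 0, 0, -1])

```text
time: 10.4
ee_pos: [0.4748, -0.2686, 0.0976]
tcp_rot: [-90.0, -0.0, 103.1]
wrist_force: [0.8, 0.1, -2.4]
opening: 0.0104
```

```bash
python3 - <<'E'
from workcell import sensors
o=sensors.get_obs();print(o["time"],o["q"].round(1),o["ee_pos"].round(4),o["tcp_rot"].round(2),o["wrist_force"].round(2),o["torque"].round(2),o["opening"])
E
```

```text
10.4 [-29.5   5.5 -12.2  72.3  -0.  -42.6] [ 0.4748 -0.2686  0.0976] [-8.9990e+01 -1.0000e-02  1.0307e+02] [ 0.84  0.13 -2.36] [-0.   -0.    0.05] 0.010358603486284172
```

Not yet in contact. I go down in 0.5 mm steps.

arm_command(rows=[0, 0.05, 0, 0, 0, 0, -1, 0, 0.1, 0, 0, 0, 0, -1, 0, 0.15, 0, 0, 0, 0, -1, 0, 0.2, 0, 0, 0, 0, -1, 0, 0.2, 0, 0, 0, 0, -1])

```text
time: 10.82
ee_pos: [0.4748, -0.2686, 0.0957]
tcp_rot: [-90.0, -0.0, 103.1]
wrist_force: [-0.1, 0.2, -2.0]
opening: 0.0106
```

arm_command(rows=[0, 0.03, 0, 0, 0, 0, -1, 0, 0.06, 0, 0, 0, 0, -1, 0, 0.1, 0, 0, 0, 0, -1, 0, 0.1, 0, 0, 0, 0, -1])

```text
time: 11.15
ee_pos: [0.4749, -0.2686, 0.095]
tcp_rot: [-90.0, 0.0, 103.1]
wrist_force: [-0.7, -0.1, -2.6]
opening: 0.0107
```

arm_command(rows=[0, 0.03, 0, 0, 0, 0, -1, 0, 0.06, 0, 0, 0, 0, -1, 0, 0.1, 0, 0, 0, 0, -1, 0, 0.1, 0, 0, 0, 0, -1])

```text
time: 11.48
ee_pos: [0.4749, -0.2686, 0.095]
tcp_rot: [-90.0, 0.0, 103.1]
wrist_force: [-4.3, 2.5, 8.8]
opening: 0.0103
```

```bash
python3 - <<'E'
from workcell import sensors
o=sensors.get_obs();print(o["time"],o["ee_pos"].round(4),o["wrist_force"].round(2),o["torque"].round(2))
E
```

```text
11.4833 [ 0.4749 -0.2686  0.095 ] [-4.25  2.46  8.78] [ 0.42  0.77 -0.05]
```

Contact: the force went from -2.4 to +8.8 N, and TCP z stayed at 0.095. I release and retreat.

arm_command(rows=[0, -0.05, 0, 0, 0, 0, -0.7, 0, -0.05, 0, 0, 0, 0, -0.6, 0, -0.05, 0, 0, 0, 0, -0.5, 0, -0.05, 0, 0, 0, 0, -0.3, 0, -0.05, 0, 0, 0, 0, -0.1, 0, -0.05, 0, 0, 0, 0, 0.1, 0, -0.05, 0, 0, 0, 0, 0.3, 0, -0.05, 0, 0, 0, 0, 0.3], force=20)

```text
time: 12.15
ee_pos: [0.4749, -0.2686, 0.0943]
tcp_rot: [-90.0, -0.0, 103.1]
wrist_force: [0.1, 0.2, 0.3]
opening: 0.0553
```

```bash
python3 - <<'E'
from workcell import sensors,imaging
import cv2
d=imaging.camera("wrist");cv2.imwrite("pics/w5.png",d["pixels"])
o=sensors.get_obs();print(o["time"],o["ee_pos"].round(4),o["wrist_force"].round(2),o["opening"])
E
```

```text
12.2 [ 0.4749 -0.2686  0.0944] [-0.06 -0.22  0.13] 0.055376452349912245
```

View pics/w5.png

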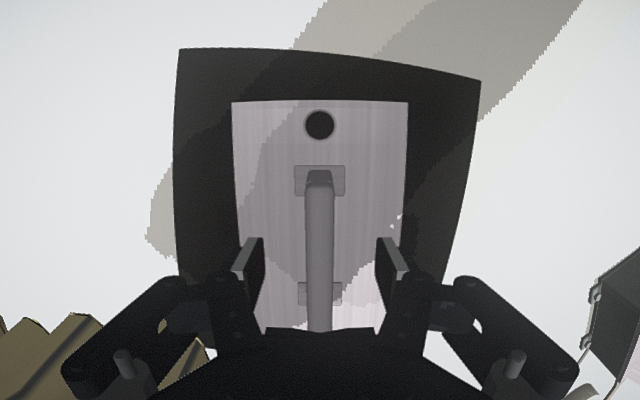

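The fingers stand clear of the bar, at columns 250 and 392 with the bar at 320. The cover lies on the mat, and I retreat straight up and back.

arm_command(rows=[0, -0.8, 0, 0, 0, 0, 0.3, 0, -2, 0, 0, 0, 0, 0.3, 0, -4, 0, 0, 0, 0, 0.3, 0, -6.5, 0, 0, 0, 0, 0.3, 0, -9.5, 0, 0, 0, 0, 0.3, 0, -12.5, 0, 0, 0, 0, 0.3, 0, -15, 0, 0, 0, 0, 0.3, 2.5, -16, 0, 0, 0, 0, 0.3, 6, -16, 0, 0, 0, 0, 0.3, 10, -16, 0, 0, 0, 0, 0.3, 13, -16, 0, 0, 0, 0, 0.3, 13, -16, 0, 0, 0, 0, 0.3])

```text
time: 13.2
ee_pos: [0.4444, -0.1384, 0.2565]
tcp_rot: [-90.1, -0.0, 103.2]
wrist_force: [-0.4, -0.4, 0.0]
opening: 0.0551
```

```bash
python3 - <<'E'
from workcell import sensors,imaging
from h import *
d=imaging.camera("top");cv2.imwrite("pics/t6.png",cv2.resize(d["pixels"][80:280,300:560],None,fx=2.5,fy=2.5))
for c,(a,b,e,f) in {"top":(400,100,510,220),"scene":(285,100,380,165)}.items():
    d=imaging.camera(c);P=world(d);Q=P[b:f,a:e].reshape(-1,3);I=d["pixels"][b:f,a:e].reshape(-1,3).max(1)
    h=Q[(Q[:,2]>.04)&(Q[:,2]<.06)];p=Q[(Q[:,2]>.0055)&(Q[:,2]<.013)]
    print(c,len(h),h.mean(0) if len(h) else '',cv2.minAreaRect((h[:,:2]*1000).astype(np.float32)) if len(h)>5 else '',len(p))
    if len(p)>50: print(cv2.minAreaRect((p[:,:2]*1000).astype(np.float32)),np.median(p[:,2])); A=np.c_[p[:,:2],np.ones(len(p))];print('tilt',np.linalg.lstsq(A,p[:,2],rcond=None)[0])
    if c=="scene": cv2.imwrite("pics/s6.png",cv2.resize(d["pixels"][80:280,180:440],None,fx=2.5,fy=2.5))
o=sensors.get_obs();print(o["time"],o["ee_pos"].round(4),o["wrist_force"].round(2),o["opening"])
E
```

```text
top 0   36
scene 102 [ 0.49228551 -0.2714974   0.04652325] ((538.7850952148438, -283.0318603515625), (46.992218017578125, 202.34107971191406), 72.2198715209961) 1020
((480.41082763671875, -285.13287353515625), (339.6828308105469, 348.7499084472656), 31.45633888244629) 0.008026769799076794
tilt [0.00202183 0.00127714 0.00763165]
13.35 [ 0.4457 -0.142   0.2556] [ 1.66 -0.55 -0.19] 0.05527239053199628
```

View pics/t6.png

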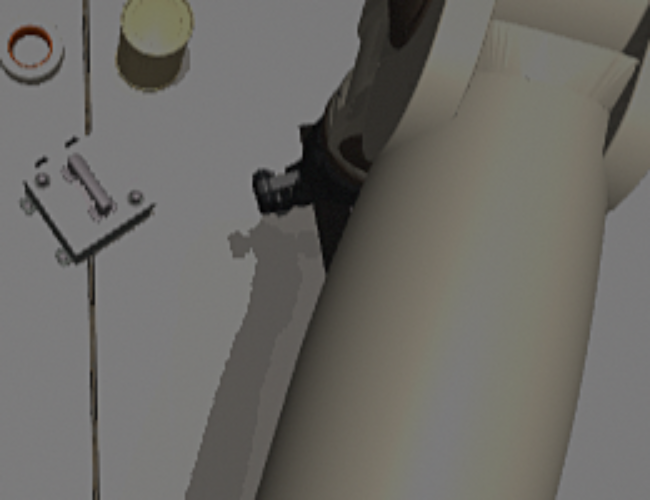

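View pics/s6.png

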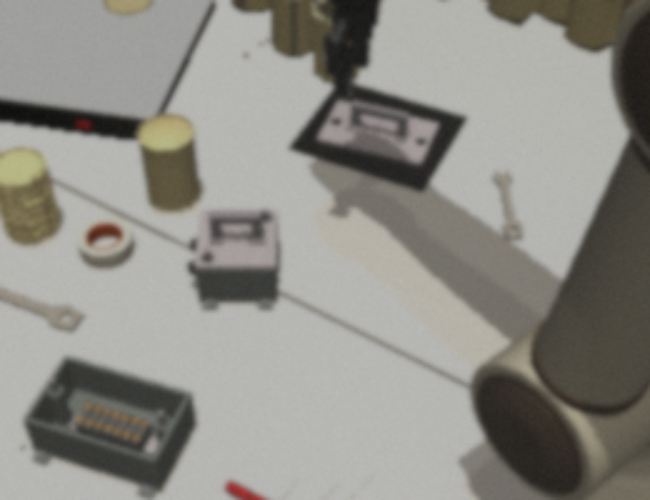

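The scene picture shows the cover at (380,130) flat, handle up and centred on the mat, with its top surface at z ≈ 8 mm (3 mm mat plus 5 mm plate). The square box is still shut and the arm is clear.

```bash
python3 -c "
from workcell import bot
print(bot.job_done())"
```

```text
the job is handed in; nothing more can be done
None
```

I took the long cover off its box by the handle, carried it over the square box about 75 mm above its handle, and set it down on the mat. I pressed it down until the wrist force changed from about -2.4 N to +8.8 N, then let go and backed off. The job was handed in at about 13.4 s; no verdict is reported.

- **Cover on the mat:** at release the gripper was about 2 mm from the measured mat centre. The last scene picture shows the cover flat, handle up and centred. Its top measured about 8 mm above the table, as expected for a 3 mm mat plus a 5 mm plate, and the fitted tilt was about 0.1°.
- **Square cover:** it looked unmoved in the last top and scene pictures, but I did not re-measure its position.
- **Arm:** it stood clear at the end, with wrist force near zero.
- **Checks that failed:** the top camera's view of the mat was blocked by the arm at the end, so that check gave nothing. The outline fits in the scene camera, for both plate and handle, picked up other objects and were no use. The final centring therefore rests on the release position and the scene picture.

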